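# Put up the telescoping projector stand

## Robot

A 6-joint arm with a two-finger parallel gripper is mounted at the origin on the work surface. World frame = base frame: x ahead of the robot, y to its left, z up, the work surface at z = 0. Lengths are in mm, angles in rad, forces in N, time in s.
With the tool pointing down it reaches from about 300 to 825 mm from the base axis. Payload 5.4 kg.
Tool frame: the origin (TCP) lies at the very end of the fingers, on their centre line; the grasp point (between the pads) lies ctrl.pinch_z behind it (ctrl.pinch_z is the distance from the TCP to the grasp point, in mm); z points along the fingers, y is the direction in which the jaws open and shut (so a half turn about z gives the same grasp; the last joint's range is limited). The gripper opens to 92 mm and grips with 3 to 60 N. Pads are 20 mm wide; open, the fingers measure 128 mm over their backs; the gripper's body (75 mm by 189 mm) begins 69 mm behind the grasp point.
Start: joints at [0.949, 0.158, 1.597, -0, 1.386, -0.21], TCP at [230.157, 526.91, 214.601] pointing down, gripper open.
Joint ranges: [-2.91, 2.91], [-0.94, 2.29], [0.18, 2.7], [-1.29, 4.43], [0.17, 2.64], [-3, 3]. Speed limits (rad/s): [2.57, 2.57, 3.14, 3.14, 3.14, 3.14].

## Interface

Orientations are given as a rotation vector (axis times angle).
In Python, from plant import sensors, cams, close_job, ctrl gives the robot as it stands.
- The arm moves only by the shell command python3 -m handwheel 'ROWS' [OPENING] [FORCE]. ROWS is JSON, a list of rows, each a list of 6 numbers: the shift along the tool's x, y, z scaled (see below), then the turn, a rotation vector about the tool's x, y, z scaled (see below). A call has 1 to 8 rows; each row is the pose to reach, as a shift and turn from the pose commanded when the call began, along the tool's axes at that moment; what a row does not reach only later rows make up. The controller multiplies each number of a shift by 400 mm and each number of a turn by 90 degrees. A row lasts 1/12 s, in which the tool goes at most 41.7 mm and 7.16 degrees, less where a joint would pass 70% of its speed; a pose out of reach is approached as far as the arm can. A call with a number of a shift or a turn outside -1 to 1 is refused whole. A call with a gripper value outside its range is refused whole. OPENING is the opening, from 0 (shut) to 1 (fully open), set as the call begins (- or left out, the last holds). The fingers move at their own pace and stop on an object; FORCE is the grip in N (left out, the last holds). Time passes only in rows, so rows that repeat a pose let the fingers close. It gives the time, the measured TCP pose, the force and the opening at its end, in the units of the state.
- sensors.get_obs(): the state, without advancing time (a new reading comes with each control period).
- cams.snapshot(name): name is "scene" or "side" or "wrist"; returns a dict with "image" (420x560x3 uint8, red, green, blue), "K" (3x3 intrinsics, pixels), "xyz" and "orientation" of the camera in the world. Camera axes: x right, y down, z forward; pixel columns grow to the right and rows downward; lengths in mm; the calibration is good to about 2 mm. The wrist camera is an equidistant fisheye: a pixel r from the principal point sees the ray r / f radians off the axis. A picture is of the moment at which its call begins. There is no depth.
- close_job(): hands the job in, once; it reports no verdict.
Trained networks look in the newest picture that a camera, given by its name, has taken for a name from the list of things; names that differ only in an ending like _2 or _b are one class to them, and where a whole thing is asked for, a point or a joint stands for the part that bears it (a point fixed in the world has none). Each returns a list of dicts, best first, with "p" (0 to 1); they miss things now and then, are a little off and sometimes report something else, mostly with a low value. They report only what shows in the picture. A call takes as long as a camera call. They do not tell look-alikes from the thing itself.
- cams.look_for(camera, query): "point" ([row, column] in pixels, amid what is visible of it).
- cams.masks_of(camera, query): "mask" (420x560 bool, what is visible of it) and "point" ([row, column] in pixels, amid what is visible of it).
The state is a dict: "time": time; "qpos": joint angles; "joint_vel": joint speeds; "effort": joint torques, N m; "tcp_pos": TCP position; "tcp_rot": TCP orientation; "ft_force": force on the tool from outside, world axes, zero at the start; "torque": the same for the moment, N m; "opening": opening from 0.0 (shut) to 1.0 (fully open).
Only numpy, scipy, OpenCV 4.12 (cv2) and the standard library are available. Lean on these libraries where they do the work, as an engineer would, in place of code of your own. Each camera call takes 0.05 s, during which the arm holds its last target.

## Task

Put up the projector stand: swing the steel keeper fully aside off the head of its mast, then draw the mast up until the lock button clicks out, then fold the upright platform down level. Finally set the pocket projector centred and square on the platform with its lens facing the same way as the lock button, lowering it rather than letting it drop, and leave the remote, coaster, pen cup and tray where they are.

Things in the scene. Friction and masses are not known exactly. Their poses are not given: they have to be found in the camera images.
- stand: Telescoping projector stand stuck down by a grey suction base 120 wide, 22 high. Origin: centre of the base's underside, on the mast axis; z up, +x the lock-button side, +y the side of the keeper's post. A 17 mm square steel mast slides in a 24 mm square aluminium tube (118 high); its grey head, 30 x 30, top at height 141 when down, carries the hinged platform.
- keeper (a joint): Swing angle (rad) of the steel keeper, a flat bar 12 wide, heights 143 to 151, on a vertical pivot. At 0 to 0.2 its nose lies over the mast head and blocks the mast. Grows clockwise seen from above, up to 1.6; over 1.2 it is off the head. Stays where left (about 1 N at the peg moves it).
- keeper_peg (a point): Centre of the top of the keeper's upright black finger peg (12 in diameter, its top at height 195, standing 44 above the bar), 50 from the pivot. At keeper angle 0 it lies in the stand's +y direction from the pivot, and moves towards the stand's +x as the keeper opens.
- keeper_pivot (a point): The keeper's pivot axis at the bar's underside (stand x 0, y +32, height 143). Fixed to the stand.
- mast (a joint): Height by which the mast is drawn up (m): 0 down, locked at about 0.066, hard stop at 0.072. Takes about 5 N to draw up (mast, head and platform 0.35 kg); sinks back if let go before it has locked, then rests on the button once that has clicked out.
- lock_button (a joint): How far the round 10 mm spring lock button in the mast's +x face has come out (m): 0 to 0.001 while held in by the outer tube, 0.008 when it has clicked out through the window near the top of the outer tube. It clicks out by itself as the mast passes about 0.066.
- button_face (a point): Centre of the outer face of the lock button; moves with the mast.
- platform (a joint): Fold angle (rad) of the platform, an aluminium plate 50 wide (stand y), 80 long, 8 thick: 0 to 0.2 upright as found, 1.57 level (stop). Hinge line along stand y at stand x -35, height 147 plus mast travel. Folds towards stand +x; its -x face (rubber pad) becomes the top. Friction (0.06 N m) holds it. Upright, it can be pinched across its thickness to draw the mast up.
- platform_edge (a point): Middle of the platform's free edge (top edge while upright), 81 from the hinge line; moves with mast and fold.
- projector: White pocket projector, a rounded box 76 (its x) x 56 (its y) x 42 high, 0.2 to 0.4 kg, lying loose on the quartz top. Origin: centre of its underside; +x points out of the lens, z up. Can be grasped across its 56 mm width.
- lens (a point): Centre of the round projector lens (26 in diameter), 41 ahead of, 8 to the left of and 22 above the projector's origin.
- remote: Glossy black remote, 160 x 42 x 16, long along its x; origin under its centre. Bystander.
- coaster: Copper-tone steel coaster, disc 92 in diameter, 5 thick; origin under its centre. Bystander.
- pen_cup: Pale pink silicone pen cup, 76 in diameter, 95 high; origin under its centre. Bystander.
- tray: White ceramic tray, 110 x 200 x 22, long along its y; origin under its centre. Bystander.
- seat (a point): Fixed point of the stand: where the centre of the platform's top face lies once the mast is locked up and the platform level (stand x +5, y 0, height 217). The level top is 80 long (along stand x) and 50 wide.
There are look-alikes about, which are no part of the job. Of the things that look like the stand, the larger one is meant. Of the things that look like the projector, the largest one is meant.

How it is judged (in metres and radians):
On the way, in this order (a step that is already met when the one before it is completed fails the run):
1. the keeper is swung off the mast head (value of joint keeper above 1.2 rad), for 0.1 s.
2. the mast is drawn up and the lock button has clicked out (value of joint mast above 0.063 m and value of joint lock_button above 0.006 m), for 0.2 s.
3. the platform is folded down level (value of joint platform above 1.48 rad and value of joint lock_button above 0.006 m), for 0.1 s.
At the end, for the whole second after the job is handed in: Keeper swung off (over 1.0 rad); mast over 63 mm up, lock button out over 6 mm; platform level within 0.09 rad; projector at rest on it, its centre within 18 mm of the platform's centre each way, square within 0.25 rad (14 deg), lens to the lock-button side (all of step 3 and value of joint keeper above 1 rad and value of joint mast above 0.063 m and x of projector in the frame of stand between -0.013 and 0.023 m and y of projector in the frame of stand between -0.018 and 0.018 m and z of projector in the frame of stand between 0.209 and 0.226 m and angle between the x axis of projector and the x axis of stand, either way round below 0.25 rad and angle between projector's own z axis and vertical below 0.12 rad and x of lens in the frame of stand above 0.02 m and linear speed of projector below 0.02 m/s); the robot touches nothing.
It fails at once if the projector is let fall (moves faster than 0.5 m/s out of the fingers) (contact force between the fingers and projector below 0.05 N and linear speed of projector above 0.5 m/s).
It fails at once if the remote is shifted by more than 30 mm (distance of remote from where it was at the start of the episode above 0.03 m).
It fails at once if the coaster is shifted by more than 30 mm (distance of coaster from where it was at the start of the episode above 0.03 m).
It fails at once if the pen cup is shifted by more than 30 mm or knocked over (distance of pen_cup from where it was at the start of the episode above 0.03 m or angle between pen_cup's own z axis and vertical above 0.5 rad).
It fails at once if the tray is shifted by more than 30 mm (distance of tray from where it was at the start of the episode above 0.03 m).
It also fails if it takes over 62 s, if anything falls off the work surface, if the arm or the gripper's body presses on something with over 40 N, if the wrist force passes 120 N, or if a joint passes its speed limit or range.

## Working session

There is one attempt and no reset: what is moved stays moved. The work goes in short steps, Python scripts to look and compute and a shell command to move; the robot and the scene stay as the last step left them, time stands still between calls to the robot, and variables do not carry over. Pictures are saved under pics/ and viewed, and the job is handed in when it is done.

```bash
ls; mkdir -p pics; python3 - <<'E'
from plant import sensors, cams, ctrl
import cv2, numpy as np
print(sensors.get_obs(), ctrl.pinch_z, [a for a in dir(ctrl) if a[0]!='_'])
for n in ["scene","side","wrist"]:
    s=cams.snapshot(n); print(n,s["K"],s["xyz"],s["orientation"])
    cv2.imwrite(f"pics/{n}0.png",s["image"][:,:,::-1])
    for q in ["stand","projector","keeper_peg","lens","remote","coaster","pen_cup","tray","platform_edge","button_face","keeper_pivot"]:
        print(q,[(np.round(d["point"]).tolist(),round(d["p"],2)) for d in cams.look_for(n,q)][:5])
print(sensors.get_obs()["time"])
E
```

```text
pics
{'time': 0.0, 'qpos': array([ 9.48882700e-01,  1.59044381e-01,  1.59820902e+00, -5.53260039e-05,
        1.38620336e+00, -2.10122798e-01]), 'joint_vel': array([ 0.00073335,  0.0007771 , -0.00038815,  0.00180283, -0.00081392,
        0.00098371]), 'effort': array([ 5.45545936e-05, -3.85560608e+01, -3.22114992e+01,  7.01417844e-02,
        3.75303486e-02, -1.27859357e-04]), 'tcp_pos': array([229.82061259, 526.39391815, 213.63317413]), 'tcp_rot': array([-6.42119190e-01, -3.07455033e+00,  2.71229092e-03]), 'ft_force': array([-0.42289787,  0.31720152, -0.83646463]), 'torque': array([-0.04935918,  0.02922661, -0.0339137 ]), 'opening': 0.9955427683704715} 18.700000000000003 ['MotionError', 'pinch_z']
scene [[509.36650342   0.         272.44746538]
 [  0.         509.36650342 220.95685629]
 [  0.           0.           1.        ]] [1150.7190927  -789.53329765  794.50194966] [-2.07778053 -0.66162611  0.36952523]
stand [([239.0, 354.0], 0.96), ([216.0, 288.0], 0.95)]
projector [([266.0, 166.0], 0.67), ([315.0, 171.0], 0.55)]
keeper_peg [([195.0, 356.0], 0.59), ([172.0, 295.0], 0.5)]
lens
[... 856 characters left out ...]
0.84), ([217.0, 231.0], 0.62)]
coaster [([276.0, 228.0], 0.61)]
pen_cup [([185.0, 204.0], 0.76)]
tray [([250.0, 348.0], 0.81)]
platform_edge [([186.0, 225.0], 0.94), ([180.0, 280.0], 0.72)]
button_face []
keeper_pivot [([203.0, 281.0], 0.66), ([219.0, 230.0], 0.6)]
wrist [[325.1922621    0.         280.11131282]
 [  0.         325.1922621  206.13096694]
 [  0.           0.           1.        ]] [159.8733783  557.09500142 385.08279964] [2.42898909 1.5899019  0.22111685]
stand [([375.0, 158.0], 0.53)]
projector []
keeper_peg []
lens []
remote []
coaster []
pen_cup [([370.0, 249.0], 0.75), ([377.0, 159.0], 0.48)]
tray []
platform_edge []
button_face []
keeper_pivot [([376.0, 162.0], 0.44)]
1.8
```

View pics/scene0.png

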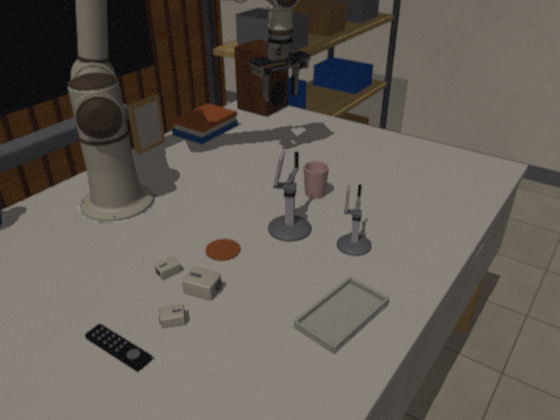

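View pics/side0.png

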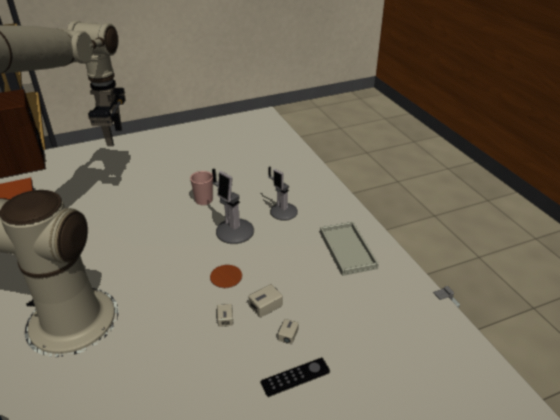

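```bash
python3 - <<'E'
import cv2
a=cv2.imread("pics/scene0.png");b=cv2.imread("pics/side0.png")
c=cv2.resize(a[130:270,260:400],(560,560),interpolation=cv2.INTER_CUBIC)
cv2.imwrite("pics/c1.png",c)
c=cv2.resize(b[150:250,180:320],(784,560),interpolation=cv2.INTER_CUBIC)
cv2.imwrite("pics/c2.png",c)
E
```

```text
(no output)
```

View pics/c1.png

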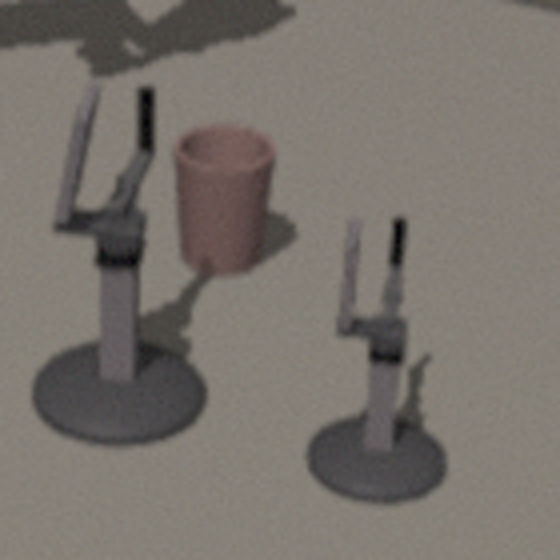

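View pics/c2.png

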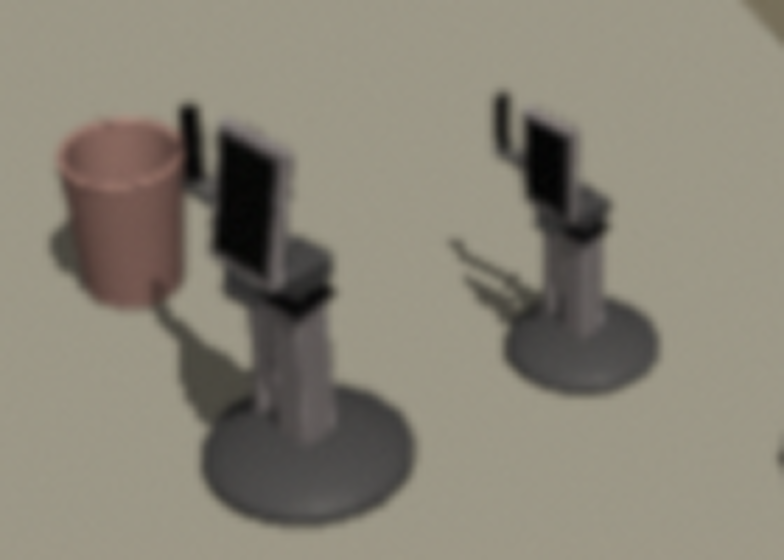

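```bash
cat > h.py <<'E'
import numpy as np, cv2
from scipy.spatial.transform import Rotation as R
from scipy.optimize import least_squares
CAM={"scene":(509.3665,272.4475,220.9569,[1150.7190927,-789.53329765,794.50194966],[-2.07778053,-0.66162611,0.36952523]),
"side":(519.23925,277.2781,211.2604,[148.66555178,-1039.12586385,1039.69121387],[-2.1872326,0.44104671,-0.21123883])}
def proj(n,P):
    f,cx,cy,t,r=CAM[n]; p=R.from_rotvec(r).inv().apply(np.atleast_2d(P)-t)
    return np.c_[f*p[:,0]/p[:,2]+cx,f*p[:,1]/p[:,2]+cy]
def ray(n,uv):
    f,cx,cy,t,r=CAM[n]; d=R.from_rotvec(r).apply([(uv[0]-cx)/f,(uv[1]-cy)/f,1]); return np.array(t),d
def atz(n,uv,z):
    t,d=ray(n,uv); return t+d*(z-t[2])/d[2]
def tri(uva,uvb):
    f=lambda P:np.r_[proj("scene",P)[0]-uva,proj("side",P)[0]-uvb]
    s=least_squares(f,[500,0,100]); return s.x,s.fun
def T(pose,P):
    x,y,a=pose; P=np.atleast_2d(P).astype(float); c,s=np.cos(a),np.sin(a)
    return np.c_[x+c*P[:,0]-s*P[:,1],y+s*P[:,0]+c*P[:,1],P[:,2]]
E
python3 - <<'E'
from h import *
print("peg",tri([296.5,152.3],[213.7,168.9]))
print("edge",tri([284.3,152.],[225.5,175.]))
print("base",tri([290,228.2],[235,231]), atz("scene",[290,228.2],5),atz("side",[235,231],5))
for n,cs in {"proj":([202,283],[266,300]),"p2":([168,268],[225,315]),"p3":([172,316],[288,331]),"cup":([316,180],[203,188]),"tray":([343,313],[348,248])}.items(): print(n,tri(*cs), )
print("small base",tri([354.5,245],[284,211]))
for fit in [0]:
    L=np.array([[0,82,195],[-35,0,228],[0,0,8]]);S=np.array([[296.5,152.5],[284.3,152],[290,228.2]]);D=np.array([[213.7,168.9],[225.5,175],[235,231]])
    f=lambda p:np.r_[(proj("scene",T(p,L))-S).ravel(),(proj("side",T(p,L))-D).ravel()]
    for a0 in range(-3,4,2):
        s=least_squares(f,[500,0,a0]); print(s.x,s.cost,np.round(s.fun,1))
from plant import cams
out={}
for n in ["scene","side"]:
    cams.snapshot(n)
    for q in ["stand","projector"]:
        for i,m in enumerate(cams.masks_of(n,q)):
            out[f"{n}_{q}_{i}"]=m["mask"]; ys,xs=np.nonzero(m["mask"]); print(n,q,i,m["p"],m["mask"].sum(),xs.min(),xs.max(),ys.min(),ys.max(),xs.mean(),ys.mean())
np.savez("m.npz",**out)
E
```

```text
peg (array([475.77083484, 251.0048906 , 193.20355913]), array([ 0.19332239, -0.49284823,  0.08558844,  0.59123972]))
edge (array([488.17858483, 171.94279434, 223.85794215]), array([-0.54654088,  1.38436484, -0.2551248 , -1.67524401]))
base (array([ 5.06496807e+02,  1.76541767e+02, -4.04044578e-01]), array([ 0.06014874, -0.14243512,  0.04024249,  0.17142594])) [511.12760603 169.30738384   5.        ] [504.7957303  171.07276339   5.        ]
proj (array([ 481.45234851, -152.17769117,   20.76034869]), array([ 0.15470046, -0.33745737,  0.13793457,  0.39876172]))
p2 (array([ 367.49415263, -151.10514035,   11.87529868]), array([ 0.10486543, -0.22860688,  0.08720656,  0.25145825]))
p3 (array([ 495.84719109, -265.05425447,   13.77498786]), array([ 0.24451249, -0.51261945,  0.24633018,  0.60939757]))
cup (array([465.05892832, 377.38898092,  46.69809309]), array([ 0.07577706, -0.18946696,  0.03760477,  0.2243512 ]))
tray (array([791.19614549, -37.48114348,   4.88078865]), array([ 0.00419111, -0.00940457,  0.00411827,  0.01344815]))
small base (array([688.8238407 , 209.92662244,  -0.73573438]),
[... 632 characters left out ...]
207.6541837331773
scene stand 1 0.59 1057 337 371 185 255 353.8533585619678 230.33774834437085
scene projector 0 0.95 487 160 185 305 326 172.2772073921971 315.75975359342914
scene projector 1 0.9 422 154 180 257 279 166.73222748815166 267.5379146919431
scene projector 2 0.75 967 182 221 267 299 201.63805584281283 282.67114788004136
side stand 0 0.57 1450 212 252 170 243 230.4655172413793 212.6441379310345
side stand 1 0.57 766 270 297 170 220 282.1553524804178 198.8289817232376
side projector 0 0.96 400 278 298 319 344 287.9375 331.4425
side projector 1 0.85 813 249 284 284 316 266.4329643296433 300.23739237392374
side projector 2 0.79 363 216 232 304 327 224.2258953168044 314.8732782369146
```

```bash
python3 - <<'E'
import cv2
a=cv2.imread("pics/scene0.png");b=cv2.imread("pics/side0.png")
c=cv2.resize(a[250:340,140:240],(600,540),interpolation=cv2.INTER_CUBIC)
cv2.imwrite("pics/c3.png",c)
c=cv2.resize(b[270:350,205:315],(770,560),interpolation=cv2.INTER_CUBIC)
cv2.imwrite("pics/c4.png",c)
E
```

```text
(no output)
```

View pics/c3.png

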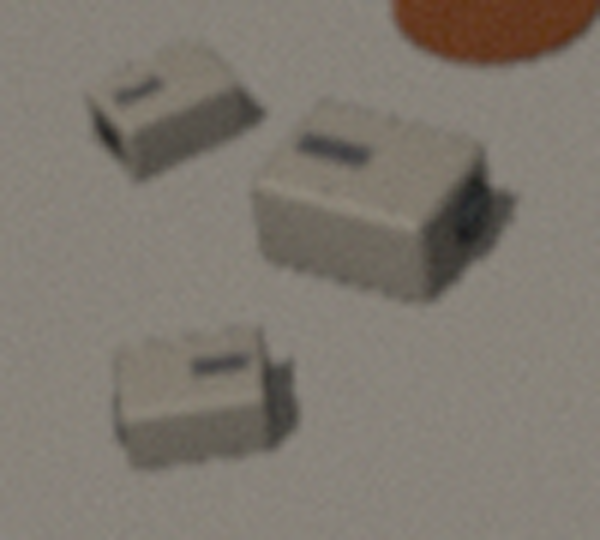

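View pics/c4.png

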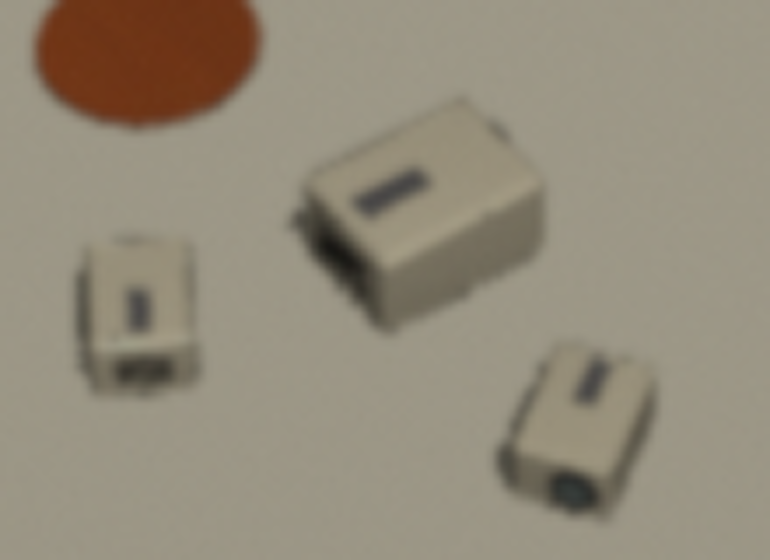

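```bash
cat > fit.py <<'E'
from h import *
from scipy.optimize import minimize, differential_evolution
SS=4
def hull(img,n,P):
    uv=proj(n,P); h=cv2.convexHull(((uv+0.5)*SS).astype(np.float32)); cv2.fillConvexPoly(img,h.astype(np.int32),1)
def box(x0,x1,y0,y1,z0,z1): return np.array([[x,y,z] for x in(x0,x1) for y in(y0,y1) for z in(z0,z1)],float)
def cyl(cx,cy,r,z0,z1,r1=None):
    r1=r1 or r; a=np.linspace(0,2*np.pi,32,endpoint=False); return np.r_[np.c_[cx+r*np.cos(a),cy+r*np.sin(a),0*a+z0],np.c_[cx+r1*np.cos(a),cy+r1*np.sin(a),0*a+z1]]
def projparts(): 
    return [box(-38,38,-28,28,0,42),box(38,41,-5,21,9,35)]
def standparts(k=0.,m=0.,f=0.):
    L=[cyl(0,0,60,0,10,58),cyl(0,0,50,10,22,30),box(-12,12,-12,12,22,118),box(-8.5,8.5,-8.5,8.5,118,141+m),box(-15,15,-15,15,123+m,141+m),box(-40,0,-12,12,129+m,141+m)]
    p=box(-4,4,-25,25,0,81); c,s=np.cos(f),np.sin(f)
    L.append(np.c_[-35+c*p[:,0]+s*p[:,2],p[:,1],147+m-s*p[:,0]+c*p[:,2]])
    b=box(-6,6,-32,56,143,151); g=cyl(0,50,6,151,195)
    for q in(b,g):
        c,s=np.cos(-k),np.sin(-k); L.append(np.c_[c*q[:,0]-s*q[:,1],32+s*q[:,0]+c*q[:,1],q[:,2]])
    return L
def render(n,pose,parts):
    img=np.zeros((420*SS,560*SS),np.uint8)
    for P in parts: hull(img,n,T(pose,P))
    return img
def up(m): return cv2.resize(m.astype(np.uint8),None,fx=SS,fy=SS,interpolation=cv2.INTER_NEAREST)
def iou(a,b): return (a&b).sum()/(a|b).sum()
def overlay(img,n,pose,parts,col=(0,255,0)):
    S=4; o=cv2.resize(img,None,fx=S,fy=S,interpolation=cv2.INTER_CUBIC)
    for P in parts:
        h=cv2.convexHull(((proj(n,T(pose,P))+0.5)*S).astype(np.float32)); cv2.polylines(o,[h.astype(np.int32)],True,col,1)
    return o
E
cat > a.py <<'E'
from fit import *
d=np.load("m.npz"); M={n:up(d[n]) for n in d}
p0=np.array([481,-152])
best=[]
for deg in range(-180,180,10):
    for _ in [0]:
        f=lambda q:-iou(render("scene",(q[0],q[1],q[2]/57.3),projparts()),M["scene_projector_2"])-iou(render("side",(q[0],q[1],q[2]/57.3),projparts()),M["side_projector_1"])
        best.append((f((481,-152,deg)),deg))
best.sort(); print(best[:4])
for b in best[:3]:
    r=minimize(f,[481,-152,b[1]],method="Nelder-Mead",options=dict(initial_simplex=[[481,-152,b[1]],[489,-152,b[1]],[481,-144,b[1]],[481,-152,b[1]+8]],maxiter=60)); print(r.x,r.fun)
g=lambda q:-iou(render("scene",(q[0],q[1],q[2]/57.3),standparts(q[3]/57.3,0,q[4]/57.3)),M["scene_stand_0"])-iou(render("side",(q[0],q[1],q[2]/57.3),standparts(q[3]/57.3,0,q[4]/57.3)),M["side_stand_0"])
x0=np.array([510,174,27,4,4.])
r=minimize(g,x0,method="Nelder-Mead",options=dict(initial_simplex=[x0]+[x0+np.eye(5)[i]*6 for i in range(5)],maxiter=200)); print(r.x,r.fun)
q=r.x
for n,(c0,c1,r0,r1) in {"scene":(260,320,140,245),"side":(205,260,160,250)}.items():
    im=cv2.imread(f"pics/{n}0.png"); o=overlay(im,n,(q[0],q[1],q[2]/57.3),standparts(q[3]/57.3,0,q[4]/57.3)); cv2.imwrite(f"pics/ov_{n}.png",o[r0*4:r1*4,c0*4:c1*4])
E
time python3 a.py
```

```text
[(np.float64(-1.7980590409991035), -170), (np.float64(-1.7972563202834815), -160), (np.float64(-1.7971557726717091), 20), (np.float64(-1.7950105364538202), 10)]
[ 482.21413912 -151.80766943 -166.81280275] -1.8204285040712291
[ 482.35022873 -152.52419785 -164.23337465] -1.8265215306086122
[ 482.13038644 -152.75900629   17.74718547] -1.8242297015702513
[504.83292217 175.12566309  25.41774964   5.41511018  10.07723248] -1.805673834194236
real	0m18.536s
user	0m11.791s
sys	0m7.526s
```

```bash
python3 - <<'E'
from fit import *
rows=[]
for n,(c0,c1,r0,r1) in {"scene":(172,232,258,308),"side":(240,300,275,325)}.items():
    im=cv2.imread(f"pics/{n}0.png")
    rr=[]
    for a in(17,-163):
        o=overlay(im,n,(482.2,-152.4,a/57.3),projparts()); rr.append(o[r0*4:r1*4,c0*4:c1*4])
    rows.append(np.hstack(rr))
cv2.imwrite("pics/pj.png",np.vstack(rows))
a=cv2.imread("pics/ov_scene.png");b=cv2.imread("pics/ov_side.png")
h=max(a.shape[0],b.shape[0]); pad=lambda x:cv2.copyMakeBorder(x,0,h-x.shape[0],0,0,0)
cv2.imwrite("pics/st.png",np.hstack([pad(a),pad(b)]))
E
```

```text
(no output)
```

View pics/pj.png

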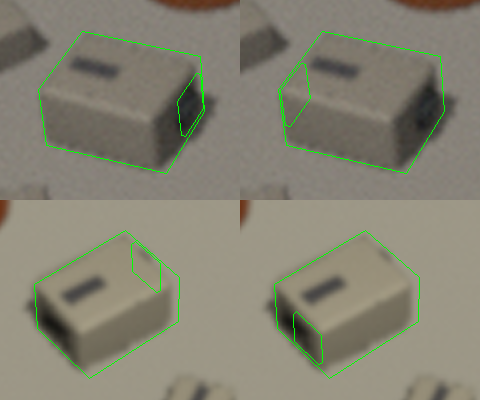

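View pics/st.png

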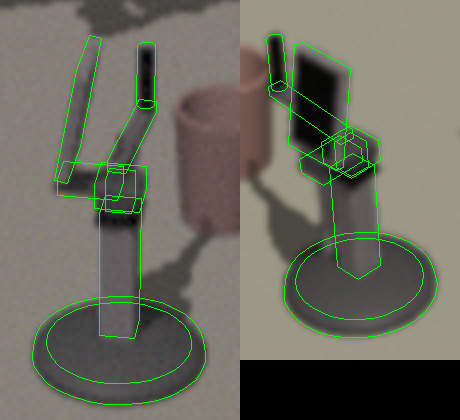

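```bash
cat > g.py <<'E'
from h import *
from plant import sensors
ST=[504.8,175.1,np.radians(25.4)]
def L(x,y,z): return T(ST,[[x,y,z]])[0]
def go(pts,o=None,half=0):
    """pts: list of (x,y,z world, yaw deg of tool y world)"""
    o=o or sensors.get_obs(); R0=R.from_rotvec(o["tcp_rot"]); p0=o["tcp_pos"]
    print("t",round(o["time"],2),"tcp",np.round(p0,1),"F",np.round(o["ft_force"],1),"op",round(o["opening"],3),"q",np.round(o["qpos"],2))
    for q in pts:
        best=None
        for add in ([0,180] if half==0 else [half]):
            a=np.radians(q[3]+add); y=np.array([np.cos(a),np.sin(a),0]); z=np.array([0,0,-1.]); x=np.cross(y,z)
            rv=(R0.inv()*R.from_matrix(np.c_[x,y,z])).as_rotvec()
            if best is None or np.linalg.norm(rv)<np.linalg.norm(best): best=rv
        d=R0.inv().apply(np.array(q[:3])-p0)/400
        dq1=np.arctan2(q[1],q[0])-np.arctan2(p0[1],p0[0])
        print(np.round(q,1),"row",np.round(d,4).tolist()+np.round(best/(np.pi/2),4).tolist(),"mm",round(np.linalg.norm(d)*400),"deg",round(np.degrees(np.linalg.norm(best)),1),"q6~",round(o["qpos"][5]+best[2]+dq1,2),round(o["qpos"][5]+best[2]-dq1,2))
E
python3 - <<'E'
from g import *
k=0.09; p=L(50*np.sin(k),32+50*np.cos(k),0); print(p)
o=sensors.get_obs(); print(np.round(R.from_rotvec(o["tcp_rot"]).as_matrix(),2))
go([(p[0],p[1],225,-20)]); 
E
```

```text
[473.77364309 250.91829543   0.        ]
[[-0.92  0.4   0.  ]
 [ 0.4   0.92  0.  ]
 [-0.    0.   -1.  ]]
t 2.1 tcp [230.2 526.9 214.6] F [-0.1 -0.1 -0.2] op 0.999 q [ 0.95  0.16  1.6  -0.    1.39 -0.21]
[473.8 250.9 225.  -20. ] row [-0.8343, -0.3885, -0.026, 0.0, -0.0, 0.96] mm 368 deg 86.4 q6~ 0.63 1.97
```

```bash
python3 -m handwheel '[[-0.417,-0.194,-0.013,0,0,0.48],[-0.8343,-0.3885,-0.026,0,0,0.96],[-0.8343,-0.3885,-0.026,0,0,0.96],[-0.8343,-0.3885,-0.026,0,0,0.96],[-0.8343,-0.3885,-0.026,0,0,0.96],[-0.8343,-0.3885,-0.026,0,0,0.96],[-0.8343,-0.3885,-0.026,0,0,0.96],[-0.8343,-0.3885,-0.026,0,0,0.96]]' 0.4
python3 - <<'E'
from g import *
k=0.09; p=L(50*np.sin(k),32+50*np.cos(k),0)
go([(p[0],p[1],225,-20)])
E
```

```text
time: 2.77
tcp_pos: [451.7, 275.4, 224.3]
tcp_rot: [2.045, 2.384, 0.001]
ft_force: [0.5, 0.4, 1.0]
opening: 0.443
t 2.77 tcp [451.7 275.4 224.3] F [0.5 0.4 1. ] op 0.443 q [0.32 0.03 1.71 0.   1.4  0.17]
[473.8 250.9 225.  -20. ] row [-0.0689, 0.0452, -0.0016, 0.0004, -0.0002, 0.3195] mm 33 deg 28.8 q6~ 0.61 0.73
```

```bash
python3 -m handwheel '[[-0.069,0.045,-0.0016,0,0,0.32],[-0.069,0.045,-0.0016,0,0,0.32],[-0.069,0.045,-0.0016,0,0,0.32],[-0.069,0.045,-0.0016,0,0,0.32],[-0.069,0.045,-0.0016,0,0,0.32],[-0.069,0.045,-0.0016,0,0,0.32]]' 
python3 - <<'E'
from g import *
from plant import cams
k=0.09; p=L(50*np.sin(k),32+50*np.cos(k),0)
go([(p[0],p[1],164,-20)])
im=[]
for n in("scene","side","wrist"):
    s=cams.snapshot(n)["image"][:,:,::-1]
    im.append(s if n=="wrist" else cv2.resize(s[120:260,200:387],(560,420),interpolation=cv2.INTER_CUBIC))
cv2.imwrite("pics/p1.png",cv2.resize(np.vstack([np.hstack(im[:2]),np.hstack([im[2],im[2]*0])]),(800,600)))
E
```

```text
time: 3.27
tcp_pos: [472.8, 252.7, 224.7]
tcp_rot: [2.566, 1.813, -0.0]
ft_force: [-0.5, -0.1, 0.1]
opening: 0.401
t 3.27 tcp [472.8 252.7 224.7] F [-0.5 -0.1  0.1] op 0.401 q [ 0.27  0.05  1.69 -0.    1.4   0.61]
[473.8 250.9 164.  -20. ] row [-0.0034, 0.0037, 0.1517, 0.0, 0.0, 0.0055] mm 61 deg 0.5 q6~ 0.61 0.62
```

View pics/p1.png

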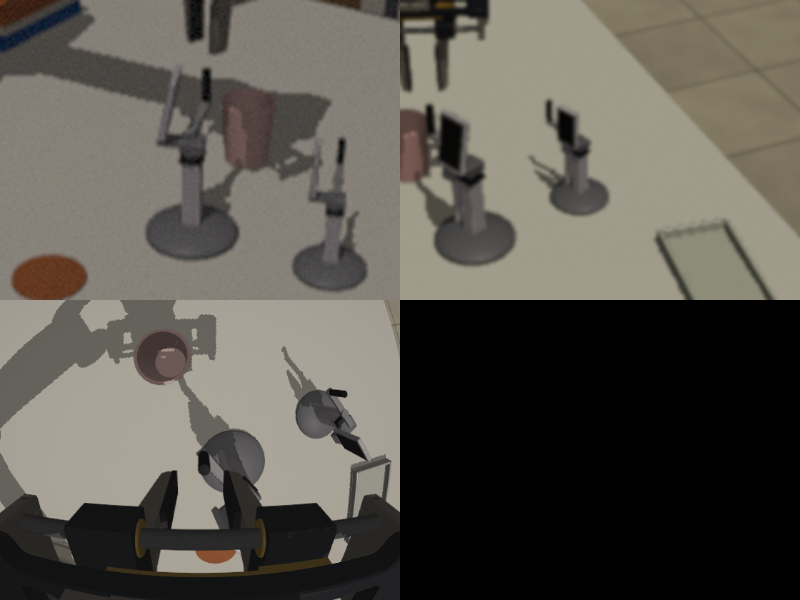

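```bash
python3 -m handwheel '[[-0.0034,0.0037,0.076,0,0,0.005],[-0.0034,0.0037,0.152,0,0,0.005],[-0.0034,0.0037,0.152,0,0,0.005],[-0.0034,0.0037,0.152,0,0,0.005],[-0.0034,0.0037,0.152,0,0,0.005]]' 
python3 - <<'E'
from g import *
pts=[]
for k in np.linspace(0.09,1.75,7)[1:]:
    rr=50; p=L(rr*np.sin(k),32+rr*np.cos(k),0); pts.append((p[0],p[1],164,-20))
go(pts)
E
```

```text
time: 3.83
tcp_pos: [474.5, 251.3, 165.4]
tcp_rot: [2.574, 1.8, 0.003]
ft_force: [-0.2, 0.3, -0.3]
opening: 0.401
t 3.83 tcp [474.5 251.3 165.4] F [-0.2  0.3 -0.3] op 0.401 q [0.26 0.1  1.76 0.   1.28 0.61]
[487.2 253.9 164.  -20. ] row [0.017, 0.0278, 0.0036, 0.0009, -0.0007, -0.001] mm 13 deg 0.1 q6~ 0.6 0.62
[501. 253. 164. -20.] row [0.0269, 0.0608, 0.0037, 0.0009, -0.0007, -0.001] mm 27 deg 0.1 q6~ 0.59 0.63
[514.  248.4 164.  -20. ] row [0.0273, 0.0953, 0.0037, 0.0009, -0.0007, -0.001] mm 40 deg 0.1 q6~ 0.57 0.65
[525.3 240.5 164.  -20. ] row [0.0183, 0.1286, 0.0037, 0.0009, -0.0007, -0.001] mm 52 deg 0.1 q6~ 0.55 0.67
[533.9 229.7 164.  -20. ] row [0.0005, 0.1581, 0.0038, 0.0009, -0.0007, -0.001] mm 63 deg 0.1 q6~ 0.53 0.69
[539.3 217.1 164.  -20. ] row [-0.0246, 0.1817, 0.0038, 0.0009, -0.0007, -0.001] mm 73 deg 0.1 q6~ 0.51 0.72
```

```bash
python3 -m handwheel '[[0,0,0,0,0,0],[0,0,0,0,0,0],[0.017,0.0278,0,0,0,0],[0.0269,0.0608,0,0,0,0],[0.0273,0.0953,0,0,0,0],[0.0183,0.1286,0,0,0,0],[0.0005,0.1581,0,0,0,0],[-0.0246,0.1817,0,0,0,0]]' 0.28
python3 -m handwheel '[[0,0,0,0,0,0],[0,0,0,0,0,0]]'
python3 - <<'E'
from g import *
from plant import cams
p=L(50*np.sin(1.7),32+50*np.cos(1.7),0); go([(p[0],p[1],300,-20)])
im=[]
for n in("scene","side","wrist"):
    s=cams.snapshot(n)["image"][:,:,::-1]
    im.append(s if n=="wrist" else cv2.resize(s[120:260,200:387],(560,420),interpolation=cv2.INTER_CUBIC))
cv2.imwrite("pics/p2.png",cv2.resize(np.vstack([np.hstack(im[:2]),np.hstack([im[2],im[2]*0])]),(800,600)))
E
```

```text
time: 4.5
tcp_pos: [539.6, 215.9, 164.4]
tcp_rot: [2.575, 1.799, 0.001]
ft_force: [-0.8, 1.4, 0.8]
opening: 0.282
time: 4.67
tcp_pos: [538.9, 215.4, 164.1]
tcp_rot: [2.577, 1.796, 0.0]
ft_force: [0.3, 0.5, 0.7]
opening: 0.281
t 4.67 tcp [538.9 215.4 164.1] F [0.3 0.5 0.7] op 0.281 q [ 0.17  0.21  1.64 -0.    1.29  0.53]
[538.6 219.5 300.  -20. ] row [0.0091, -0.0041, -0.3399, 0.0003, 0.0002, -0.0028] mm 136 deg 0.2 q6~ 0.53 0.51
```

View pics/p2.png

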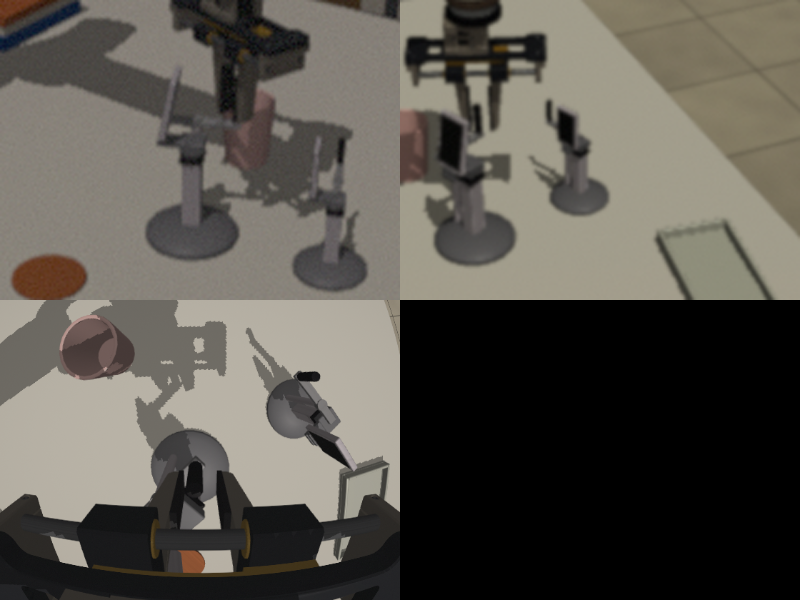

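```bash
python3 -m handwheel '[[0.005,-0.002,-0.1,0,0,0],[0.005,-0.002,-0.2,0,0,0],[0.005,-0.002,-0.3,0,0,0],[0.005,-0.002,-0.3,0,0,0],[0.005,-0.002,-0.3,0,0,0]]'
python3 - <<'E'
from g import *
from plant import cams
p=L(-22,0,0); go([(p[0],p[1],265,25.4)])
im=[]
for n in("scene","side","wrist"):
    s=cams.snapshot(n)["image"][:,:,::-1]; cv2.imwrite(f"pics/{n}1.png",s)
E
```

```text
time: 5.23
tcp_pos: [539.9, 219.6, 287.5]
tcp_rot: [2.573, 1.798, 0.01]
ft_force: [-0.7, 0.7, 0.2]
opening: 0.279
t 5.23 tcp [539.9 219.6 287.5] F [-0.7  0.7  0.2] op 0.279 q [ 0.18  0.13  1.48 -0.    1.52  0.53]
[484.9 165.7 265.   25.4] row [-0.1739, -0.083, 0.0551, 0.0045, -0.0006, -0.5055] mm 80 deg 45.5 q6~ -0.32 -0.21
```

```bash
python3 - <<'E'
from fit import *
rows=[]
q=[504.8,175.1,25.4/57.3]
for n,(c0,c1,r0,r1) in {"scene":(260,340,140,245),"side":(205,285,160,265)}.items():
    im=cv2.imread(f"pics/{n}1.png"); o=overlay(im,n,q,standparts(1.45,0,.176)); rows.append(o[r0*4:r1*4,c0*4:c1*4])
cv2.imwrite("pics/st2.png",np.hstack(rows))
E
```

```text
(no output)
```

View pics/st2.png

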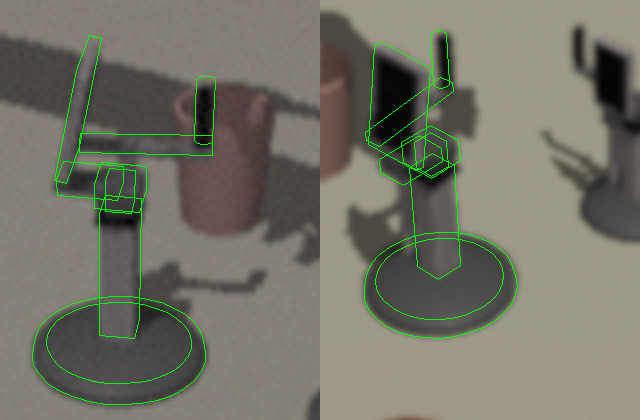

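```bash
python3 -m handwheel '[[-0.087,-0.041,0.0,0,0,-0.25],[-0.174,-0.083,0.03,0,0,-0.5055],[-0.174,-0.083,0.055,0,0,-0.5055],[-0.174,-0.083,0.055,0,0,-0.5055],[-0.174,-0.083,0.055,0,0,-0.5055],[-0.174,-0.083,0.055,0,0,-0.5055],[-0.174,-0.083,0.055,0,0,-0.5055],[-0.174,-0.083,0.055,0,0,-0.5055]]' 0.6
python3 - <<'E'
from g import *
from plant import cams
p=L(-22.3,0,0); go([(p[0],p[1],200,25.4)])
for n in("scene","side","wrist"):
    s=cams.snapshot(n)["image"][:,:,::-1]; cv2.imwrite(f"pics/{n}2.png",s)
E
```

```text
time: 6.05
tcp_pos: [482.2, 164.8, 259.8]
tcp_rot: [-1.677, -2.653, 0.004]
ft_force: [0.6, 0.0, -0.6]
opening: 0.603
t 6.05 tcp [482.2 164.8 259.8] F [ 0.6  0.  -0.6] op 0.603 q [ 0.09 -0.04  1.71 -0.    1.47 -0.35]
[484.7 165.5 200.   25.4] row [-0.0012, 0.0067, 0.1495, -0.0022, -0.0008, 0.0002] mm 60 deg 0.2 q6~ -0.35 -0.35
```

View pics/wrist2.png

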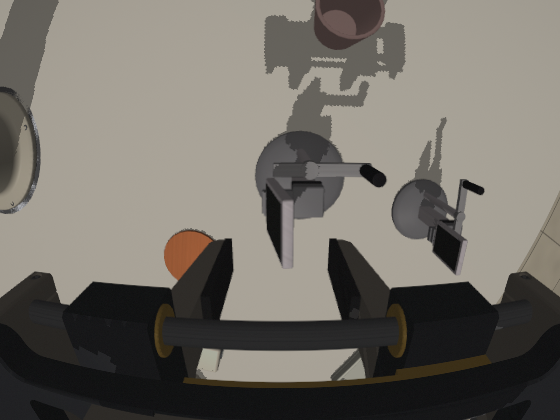

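```bash
python3 -m handwheel '[[-0.001,0.0067,0.075,0,0,0],[-0.001,0.0067,0.15,0,0,0],[-0.001,0.0067,0.15,0,0,0],[-0.001,0.0067,0.15,0,0,0],[-0.001,0.0067,0.15,0,0,0]]'
python3 -m handwheel '[[0,0,0,0,0,0],[0,0,0,0,0,0],[0,0,0,0,0,0],[0,0,0,0,0,0],[0,0,0,0,0,0],[0,0,0,0,0,0]]' 0 30
```

```text
time: 6.62
tcp_pos: [486.6, 165.8, 203.2]
tcp_rot: [1.68, 2.654, 0.001]
ft_force: [0.7, -0.2, 1.2]
opening: 0.603
time: 7.12
tcp_pos: [486.1, 165.7, 202.1]
tcp_rot: [1.68, 2.655, 0.0]
ft_force: [-0.0, -1.1, 0.0]
opening: 0.192
```

```bash
python3 -m handwheel '[[0,0,0,0,0,0],[0,0,0,0,0,0],[0,0,0,0,0,0],[0,0,0,0,0,0]]'
python3 -m handwheel '[[0,0,0,0,0,0],[0,0,0,0,0,0],[0,0,0,0,0,0],[0,0,0,0,0,0]]'
```

```text
time: 7.45
tcp_pos: [484.7, 165.0, 202.1]
tcp_rot: [-1.678, -2.653, 0.005]
ft_force: [-5.0, -2.7, 5.9]
opening: 0.116
time: 7.78
tcp_pos: [484.7, 165.0, 202.1]
tcp_rot: [-1.678, -2.653, 0.006]
ft_force: [-5.7, -3.1, 4.9]
opening: 0.118
```

```bash
python3 -m handwheel '[[0,0,-0.025,0,0,0],[0,0,-0.05,0,0,0],[0,0,-0.075,0,0,0],[0,0,-0.1,0,0,0],[0,0,-0.125,0,0,0],[0,0,-0.145,0,0,0],[0,0,-0.16,0,0,0],[0,0,-0.17,0,0,0]]'
python3 -m handwheel '[[0,0,0,0,0,0],[0,0,0,0,0,0],[0,0,0,0,0,0]]'
python3 - <<'E'
from plant import cams
import cv2
for n in("scene","side"):
    s=cams.snapshot(n)["image"][:,:,::-1]; cv2.imwrite(f"pics/{n}3.png",s)
from fit import *
rows=[]
q=[504.8,175.1,25.4/57.3]
for n,(c0,c1,r0,r1) in {"scene":(250,340,120,245),"side":(195,285,140,265)}.items():
    im=cv2.imread(f"pics/{n}3.png"); o=overlay(im,n,q,standparts(1.5,67,.15)); rows.append(o[r0*4:r1*4,c0*4:c1*4])
cv2.imwrite("pics/st3.png",np.hstack(rows))
E
```

```text
time: 8.45
tcp_pos: [482.1, 164.1, 266.9]
tcp_rot: [-1.676, -2.648, 0.016]
ft_force: [-7.8, -5.2, -7.1]
opening: 0.104
time: 8.7
tcp_pos: [482.5, 164.2, 267.5]
tcp_rot: [-1.676, -2.649, 0.014]
ft_force: [-7.5, -3.5, -2.7]
opening: 0.11
```

View pics/st3.png

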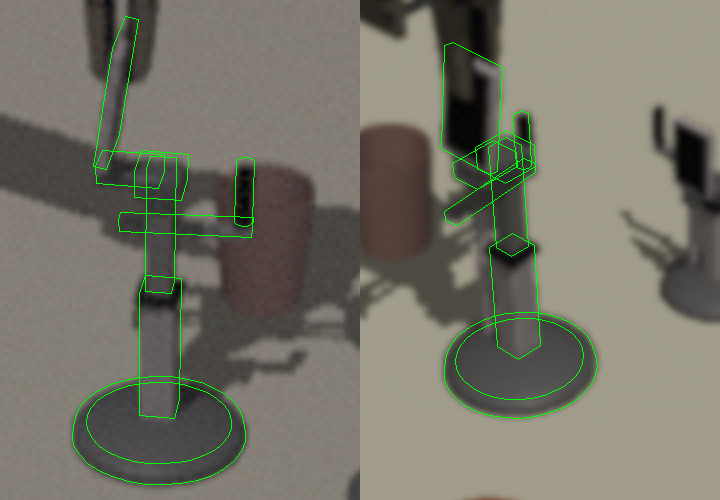

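```bash
python3 -m handwheel '[[0,0,-0.004,0,0,0],[0,0,-0.008,0,0,0],[0,0,-0.012,0,0,0],[0,0,-0.014,0,0,0],[0,0,-0.014,0,0,0],[0,0,-0.014,0,0,0]]'
python3 - <<'E'
from plant import cams
import cv2
for n in("scene","side"):
    s=cams.snapshot(n)["image"][:,:,::-1]; cv2.imwrite(f"pics/{n}4.png",s)
print(cams.look_for("scene","lock_button"),cams.look_for("side","lock_button"))
a=cv2.imread("pics/scene4.png")[170:215,270:330]; cv2.imwrite("pics/b4.png",cv2.resize(a,(720,540),interpolation=cv2.INTER_CUBIC))
E
```

```text
time: 9.3
tcp_pos: [482.4, 164.2, 272.7]
tcp_rot: [-1.676, -2.648, 0.015]
ft_force: [-7.1, -5.3, -2.8]
opening: 0.11
[] []
```

View pics/b4.png

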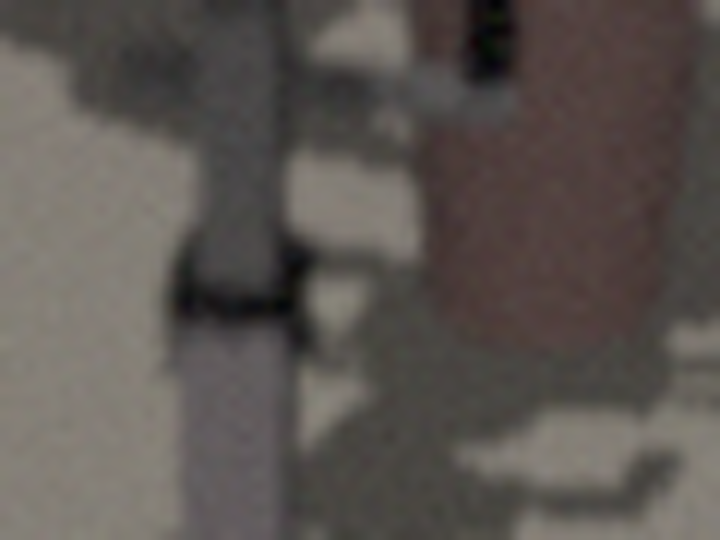

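```bash
python3 -m handwheel '[[0,0,0.004,0,0,0],[0,0,0.008,0,0,0],[0,0,0.012,0,0,0],[0,0,0.016,0,0,0],[0,0,0.02,0,0,0],[0,0,0.02,0,0,0]]'

```

```text
time: 10.0
tcp_pos: [484.1, 164.8, 268.1]
tcp_rot: [-1.678, -2.652, 0.007]
ft_force: [-8.5, -3.3, 8.2]
opening: 0.115
```

```bash
python3 -m handwheel '[[0,0,0,0,0,0],[0,0,0,0,0,0],[0,0,0,0,0,0],[0,0,0,0,0,0],[0,0,-0.1,0,0,0],[0,0,-0.2,0,0,0],[0,0,-0.2,0,0,0],[0,0,-0.2,0,0,0]]' 0.6
python3 - <<'E'
from plant import cams
import cv2
for n in("scene","side"):
    s=cams.snapshot(n)["image"][:,:,::-1]; cv2.imwrite(f"pics/{n}5.png",s)
from fit import *
rows=[]
q=[504.8,175.1,25.4/57.3]
for n,(c0,c1,r0,r1) in {"scene":(250,340,120,245),"side":(195,285,140,265)}.items():
    im=cv2.imread(f"pics/{n}5.png"); o=overlay(im,n,q,standparts(1.5,66,.15)); rows.append(o[r0*4:r1*4,c0*4:c1*4])
cv2.imwrite("pics/st5.png",np.hstack(rows))
from g import *
# start of fold: closed fingers, jaw along local y, x half ~10
for hx in(-65,): 
    p=L(hx,0,0); go([(p[0],p[1],345,115.4),(p[0],p[1],275,115.4)])
E
```

```text
time: 10.67
tcp_pos: [487.4, 165.9, 350.4]
tcp_rot: [1.677, 2.651, 0.006]
ft_force: [0.3, 0.6, -0.2]
opening: 0.598
t 10.77 tcp [485.8 165.7 346.7] F [-0.2  0.3 -0.7] op 0.604 q [ 0.09 -0.06  1.56  0.    1.64 -0.35]
[446.1 147.2 345.  115.4] row [0.0008, -0.1096, 0.0042, -0.0006, 0.0002, 0.9995] mm 44 deg 90.0 q6~ 1.21 1.23
[446.1 147.2 275.  115.4] row [0.0008, -0.1095, 0.1792, -0.0006, 0.0002, 0.9995] mm 84 deg 90.0 q6~ 1.21 1.23
```

View pics/st5.png

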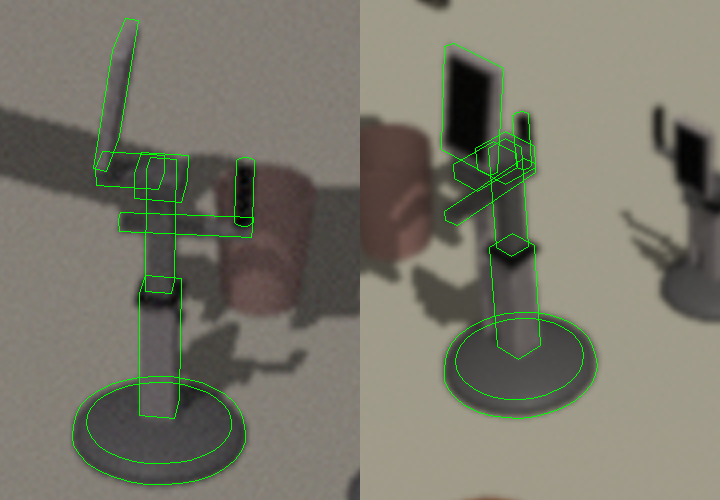

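```bash
python3 -m handwheel '[[0,-0.055,0.0,0,0,0.1],[0,-0.125,0.0,0,0,1],[0,-0.125,0,0,0,1],[0,-0.125,0,0,0,1],[0,-0.125,0,0,0,1],[0,-0.125,0,0,0,1],[0,-0.125,0,0,0,1],[0,-0.125,0,0,0,1]]' 0
python3 -m handwheel '[[0,0,0,0,0,0.42],[0,0,0,0,0,0.42],[0,0,0,0,0,0.42],[0,0,0,0,0,0.42],[0,0,0,0,0,0.42],[0,0,0,0,0,0.42],[0,0,0,0,0,0.42]]' 0
python3 - <<'E'
from g import *
p=L(-70,0,0); go([(p[0],p[1],345,115.4),(p[0],p[1],273,115.4)])
E
```

```text
time: 11.43
tcp_pos: [440.0, 144.2, 345.4]
tcp_rot: [-2.75, -1.515, 0.005]
ft_force: [-0.3, 0.1, -0.2]
opening: 0.043
time: 12.02
tcp_pos: [440.1, 144.2, 345.5]
tcp_rot: [-3.092, -0.551, 0.005]
ft_force: [-0.3, 0.2, -0.6]
opening: 0.004
t 12.02 tcp [440.1 144.2 345.5] F [-0.3  0.2 -0.6] op 0.004 q [ 0.05 -0.19  1.69  0.    1.65  1.27]
[441.6 145.1 345.  115.4] row [0.0041, -0.0007, 0.0012, -0.0007, 0.002, -0.0577] mm 2 deg 5.2 q6~ 1.18 1.18
[441.6 145.1 273.  115.4] row [0.0047, -0.0005, 0.1812, -0.0007, 0.002, -0.0577] mm 73 deg 5.2 q6~ 1.18 1.18
```

```bash
python3 -m handwheel '[[0.004,0,0.09,-0.0007,0.002,-0.058],[0.004,0,0.181,-0.0007,0.002,-0.058],[0.004,0,0.181,-0.0007,0.002,-0.058],[0.004,0,0.181,-0.0007,0.002,-0.058],[0.004,0,0.181,-0.0007,0.002,-0.058]]' 
python3 - <<'E'
from g import *
pts=[]
for f in [.15,.35,.55,.75,.95,1.1,1.25,1.4,1.5,1.6]:
    x=-35+60*np.sin(f)-4*np.cos(f)-10; z=213+60*np.cos(f)+4*np.sin(f); p=L(x,0,0); pts.append((p[0],p[1],z,115.4))
go(pts)
E
```

```text
time: 12.43
tcp_pos: [442.9, 144.9, 276.6]
tcp_rot: [3.063, 0.693, 0.008]
ft_force: [-0.3, -0.7, 1.0]
opening: 0.004
t 12.43 tcp [442.9 144.9 276.6] F [-0.3 -0.7  1. ] op 0.004 q [ 0.06 -0.17  1.8   0.    1.5   1.18]
[468.7 157.9 272.9 115.4] row [0.0721, -0.0018, 0.0095, 0.0012, -0.0029, 0.0011] mm 29 deg 0.3 q6~ 1.19 1.17
[479.3 163.  270.7 115.4] row [0.1016, -0.0017, 0.0151, 0.0012, -0.0029, 0.0011] mm 41 deg 0.3 q6~ 1.2 1.17
[489.4 167.8 266.2 115.4] row [0.1294, -0.0017, 0.0264, 0.0012, -0.0029, 0.0011] mm 53 deg 0.3 q6~ 1.2 1.17
[498.5 172.1 259.6 115.4] row [0.1544, -0.0017, 0.0431, 0.0012, -0.0029, 0.0011] mm 64 deg 0.3 q6~ 1.2 1.17
[506.1 175.7 251.2 115.4] row [0.1755, -0.0017, 0.0644, 0.0012, -0.0029, 0.0011] mm 75 deg 0.3 q6~ 1.2 1.17
[510.8 178.  243.8 115.4] row [0.1884, -0.0017, 0.0829, 0.0012, -0.0029, 0.0011] mm 82 deg 0.3 q6~ 1.2 1.16
[514.4 179.7 235.7 115.4] row [0.1983, -0.0017, 0.1031, 0.0012, -0.0029, 0.0011] mm 89 deg 0.3 q6~ 1.2 1.16
[516.9 180.9 227.1 115.4] row [0.2052, -0.0018, 0.1245, 0.0012, -0.0029, 0.0011] mm 96 deg 0.3 q6~ 1.2 1.16
[518.  181.3 221.2 115.4] row [0.2079, -0.0018, 0.1393, 0.0012, -0.0029, 0.0011] mm 100 deg 0.3 q6~ 1.2 1.16
[518.4 181.6 215.2 115.4] row [0.2091, -0.0018, 0.1543, 0.0012, -0.0029, 0.0011] mm 104 deg 0.3 q6~ 1.2 1.16
```

```bash
python3 -m handwheel '[[0.05,0,0.0,0,0,0],[0.102,0,0.008,0,0,0],[0.13,0,0.019,0,0,0],[0.155,0,0.036,0,0,0],[0.176,0,0.057,0,0,0],[0.189,0,0.076,0,0,0],[0.199,0,0.096,0,0,0],[0.206,0,0.117,0,0,0]]'
python3 - <<'E'
from g import *
p=L(15,0,0); go([(p[0],p[1],215.5,115.4)])
E
```

```text
time: 13.1
tcp_pos: [518.2, 180.5, 229.7]
tcp_rot: [3.063, 0.693, 0.01]
ft_force: [-0.1, 0.2, 0.4]
opening: 0.007
t 13.1 tcp [518.2 180.5 229.7] F [-0.1  0.2  0.4] op 0.007 q [ 0.12  0.07  1.66 -0.    1.4   1.24]
[518.4 181.5 215.5 115.4] row [0.0011, -0.0022, 0.0355, 0.0014, -0.0039, 0.001] mm 14 deg 0.4 q6~ 1.24 1.24
```

```bash
python3 -m handwheel '[[0.01,0,0.01,0,0,0],[0.015,0,0.02,0,0,0],[0.015,0,0.028,0,0,0],[0.015,0,0.034,0,0,0],[0.015,0,0.036,0,0,0],[0.015,0,0.036,0,0,0],[0.015,0,0.036,0,0,0]]'
python3 - <<'E'
from plant import cams
import cv2
for n in("scene","side"):
    s=cams.snapshot(n)["image"][:,:,::-1]; cv2.imwrite(f"pics/{n}6.png",s)
from fit import *
rows=[]
q=[504.8,175.1,25.4/57.3]
for n,(c0,c1,r0,r1) in {"scene":(250,340,120,245),"side":(195,285,140,265)}.items():
    im=cv2.imread(f"pics/{n}6.png"); o=overlay(im,n,q,standparts(1.5,66,1.57)); rows.append(o[r0*4:r1*4,c0*4:c1*4])
cv2.imwrite("pics/st6.png",np.hstack(rows))
from g import *
go([])
E
```

```text
time: 13.68
tcp_pos: [522.7, 183.0, 216.7]
tcp_rot: [3.063, 0.693, 0.008]
ft_force: [-3.1, 0.4, 10.4]
opening: 0.004
t 13.78 tcp [522.7 183.  216.7] F [-4.3  0.2 10.5] op 0.005 q [ 0.12  0.1   1.66 -0.    1.38  1.24]
```

View pics/st6.png

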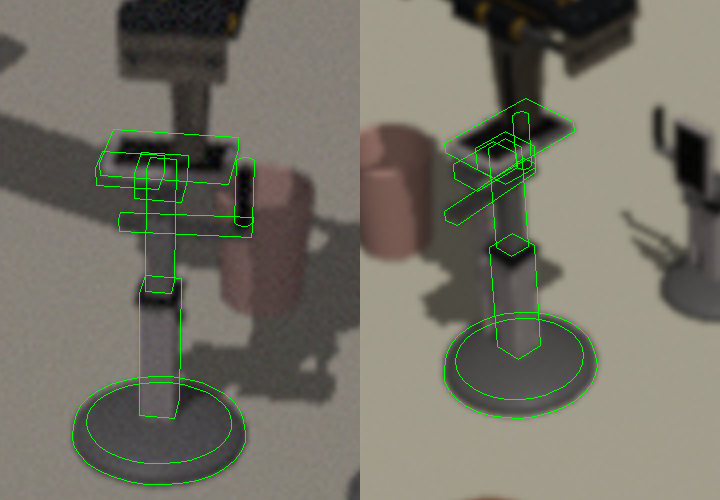

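```bash
python3 -m handwheel '[[0,0,-0.1,0,0,0],[0,0,-0.2,0,0,0],[0,0,-0.2,0,0,0],[0,0,-0.2,0,0,0]]' 0.95
python3 - <<'E'
from g import *
go([(482.2,-152.4,230,107)])
E
```

```text
time: 14.12
tcp_pos: [523.6, 183.0, 297.5]
tcp_rot: [3.063, 0.693, 0.016]
ft_force: [0.8, 0.3, -1.5]
opening: 0.271
t 14.12 tcp [523.6 183.  297.5] F [ 0.8  0.3 -1.5] op 0.271 q [ 0.12  0.05  1.55 -0.    1.53  1.24]
[ 482.2 -152.4  230.   107. ] row [-0.4557, 0.712, 0.167, 0.0017, -0.0062, 0.0942] mm 345 deg 8.5 q6~ 0.75 2.04
```

```bash
python3 -m handwheel '[[-0.4557,0.712,0,0,-0.005,0.094],[-0.4557,0.712,0,0,-0.005,0.094],[-0.4557,0.712,0,0,-0.005,0.094],[-0.4557,0.712,0.167,0,-0.005,0.094],[-0.4557,0.712,0.167,0,-0.005,0.094],[-0.4557,0.712,0.167,0,-0.005,0.094],[-0.4557,0.712,0.167,0,-0.005,0.094],[-0.4557,0.712,0.167,0,-0.005,0.094]]'
python3 -m handwheel '[[0,0,0,0,0,0],[0,0,0,0,0,0],[0,0,0,0,0,0]]'
python3 - <<'E'
from g import *
from plant import cams
go([(482.2,-152.4,230,107)])
for n in("scene","side","wrist"):
    s=cams.snapshot(n); cv2.imwrite(f"pics/{n}7.png",s["image"][:,:,::-1])
    if n=="wrist": print(s["K"],s["xyz"],s["orientation"])
    if n=="wrist": print([(np.round(d["point"]).tolist(),round(d["p"],2)) for d in cams.look_for(n,"lens")])
E
```

```text
time: 14.78
tcp_pos: [480.5, -139.8, 229.6]
tcp_rot: [3.106, 0.465, -0.009]
ft_force: [0.3, -0.3, -0.0]
opening: 0.852
time: 15.03
tcp_pos: [481.6, -137.6, 230.9]
tcp_rot: [3.107, 0.464, -0.008]
ft_force: [0.1, -0.3, -0.1]
opening: 0.945
t 15.03 tcp [ 481.6 -137.6  230.9] F [ 0.1 -0.3 -0.1] op 0.945 q [-0.52 -0.04  1.78 -0.    1.41  0.76]
[ 482.2 -152.4  230.   107. ] row [-0.0094, 0.0357, 0.0022, -0.0002, 0.0034, -0.0] mm 15 deg 0.3 q6~ 0.73 0.78
[[325.1922621    0.         280.11131282]
 [  0.         325.1922621  206.13096694]
 [  0.           0.           1.        ]] [ 557.08815372 -114.62887215  401.91827452] [ 2.33711987 -1.72496626 -0.24488411]
[([265.0, 266.0], 0.93), ([199.0, 379.0], 0.85), ([182.0, 292.0], 0.62)]
```

View pics/wrist7.png

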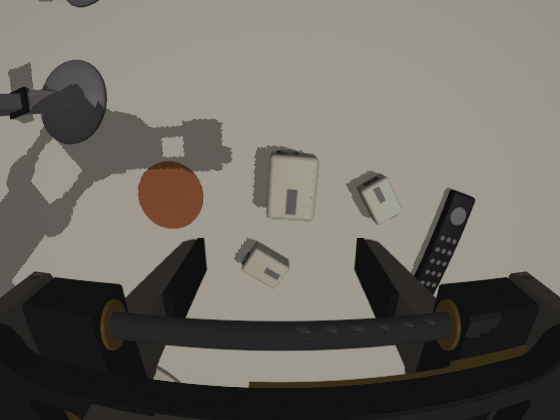

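View pics/scene7.png

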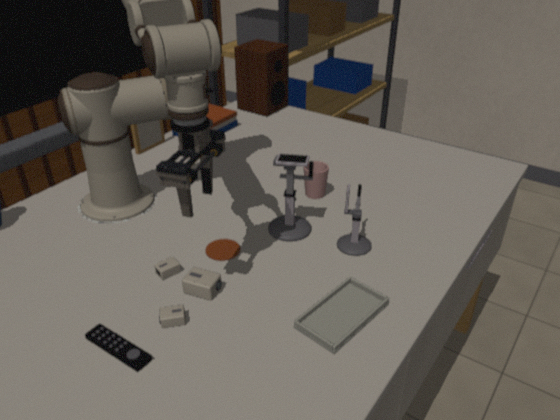

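```bash
python3 - <<'E'
from h import *
t=np.array([557.08815372,-114.62887215,401.91827452]);Rw=R.from_rotvec([2.33711987,-1.72496626,-0.24488411]);f=325.192
P=[]
def wz(u,v,z):
    d=np.array([u-280.11,v-206.13]); r=np.hypot(*d); a=r/f; ray=Rw.apply([*(d/r*np.sin(a)),np.cos(a)]); return t+ray*(z-t[2])/ray[2]
for u,v in [(271,153),(318,156),(314,221),(268,217)]: P.append(wz(u,v,42)[:2])
P=np.array(P); print(P,P.mean(0)); 
print([np.linalg.norm(P[i]-P[i-1]) for i in range(4)], np.degrees(np.arctan2(*(P[0]-P[3])[::-1])),np.degrees(np.arctan2(*(P[1]-P[2])[::-1])))
print("lens",wz(287,151,22))
E
python3 - <<'E'
import cv2
a=cv2.imread("pics/wrist7.png")[140:235,235:335]; cv2.imwrite("pics/w7.png",cv2.resize(a,(600,570),interpolation=cv2.INTER_CUBIC))
E
```

```text
[[ 513.14682743 -117.56855165]
 [ 525.59998037 -168.57393356]
 [ 451.8215984  -188.65802885]
 [ 440.70838339 -135.73148388]] [ 482.8191974  -152.63299949]
[np.float64(74.68078924385377), np.float64(52.50361894283917), np.float64(76.46319722585211), np.float64(54.080705525309206)] 14.075930568452355 15.22816701805318
lens [ 518.4832872  -134.94040703   22.        ]
```

View pics/w7.png

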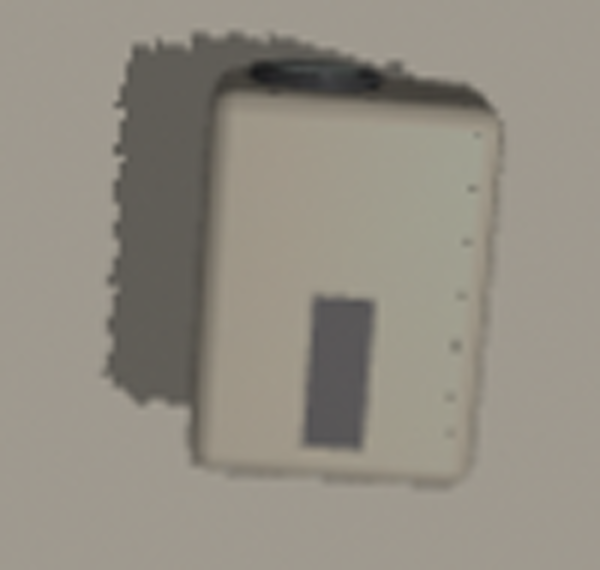

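```bash
python3 - <<'E'
from g import *
go([(482.4,-152.5,60,106)])
E
```

```text
t 15.23 tcp [ 482.5 -137.1  232. ] F [ 0.2 -0.8  0.2] op 0.948 q [-0.52 -0.04  1.77 -0.    1.41  0.76]
[ 482.4 -152.5   60.   106. ] row [-0.0098, 0.0359, 0.4302, 0.0012, 0.0025, 0.0128] mm 173 deg 1.2 q6~ 0.75 0.81
```

```bash
python3 -m handwheel '[[-0.0098,0.0359,0.05,0.001,0.0025,0.013],[-0.0098,0.0359,0.15,0.001,0.0025,0.013],[-0.0098,0.0359,0.25,0.001,0.0025,0.013],[-0.0098,0.0359,0.35,0.001,0.0025,0.013],[-0.0098,0.0359,0.43,0.001,0.0025,0.013],[-0.0098,0.0359,0.43,0.001,0.0025,0.013],[-0.0098,0.0359,0.43,0.001,0.0025,0.013],[-0.0098,0.0359,0.43,0.001,0.0025,0.013]]' 0.88
python3 - <<'E'
from g import *
from plant import cams
go([(482.4,-152.5,6,106)])
im=[]
for n in("scene","side"):
    s=cams.snapshot(n)["image"][:,:,::-1]
    im.append(cv2.resize(s[230:350,130:290] if n=="scene" else s[240:360,190:350],(400,300),interpolation=cv2.INTER_CUBIC))
cv2.imwrite("pics/p8.png",np.hstack(im))
E
```

```text
time: 15.9
tcp_pos: [483.6, -154.2, 62.1]
tcp_rot: [3.109, 0.434, 0.003]
ft_force: [0.7, 0.7, 0.9]
opening: 0.882
t 15.9 tcp [ 483.6 -154.2   62.1] F [0.7 0.7 0.9] op 0.882 q [-0.55  0.16  1.92 -0.    1.06  0.75]
[ 482.4 -152.5    6.   106. ] row [-0.0019, -0.0052, 0.1401, 0.0016, -0.0012, -0.001] mm 56 deg 0.2 q6~ 0.75 0.74
```

View pics/p8.png

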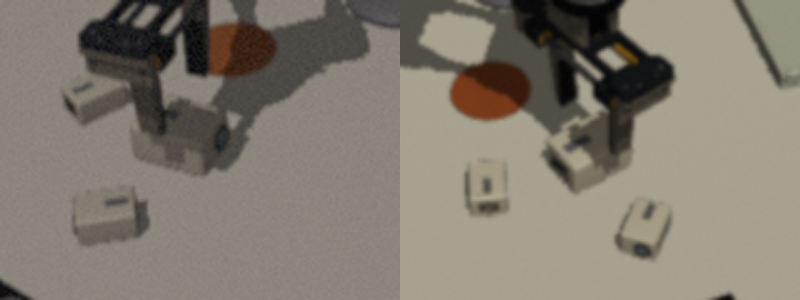

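Jaws straddle the projector along its width. Descend and grip.

```bash
python3 -m handwheel '[[-0.002,-0.004,0.07,0,0,0],[-0.002,-0.004,0.12,0,0,0],[-0.002,-0.004,0.136,0,0,0],[-0.002,-0.004,0.136,0,0,0],[-0.002,-0.004,0.136,0,0,0]]'
python3 -m handwheel '[[0,0,0,0,0,0],[0,0,0,0,0,0],[0,0,0,0,0,0],[0,0,0,0,0,0],[0,0,0,0,0,0],[0,0,0,0,0,0],[0,0,0,0,0,0],[0,0,0,0,0,0]]' 0 20
```

```text
time: 16.42
tcp_pos: [481.7, -153.0, 6.8]
tcp_rot: [3.11, 0.433, 0.002]
ft_force: [-0.3, 0.7, -0.1]
opening: 0.883
time: 17.08
tcp_pos: [481.0, -152.5, 6.0]
tcp_rot: [3.111, 0.433, -0.0]
ft_force: [-0.5, 0.8, 5.7]
opening: 0.613
```

```bash
python3 - <<'E'
from g import *
go([])
E
```

```text
t 17.08 tcp [ 481.  -152.5    6. ] F [-0.5  0.8  5.7] op 0.613 q [-0.55  0.26  1.94 -0.    0.94  0.75]
```

```bash
python3 -m handwheel '[[0,0,-0.02,0,0,0],[0,0,-0.07,0,0,0],[0,0,-0.14,0,0,0],[0,0,-0.22,0,0,0],[0,0,-0.3,0,0,0],[0,0,-0.38,0,0,0],[0,0,-0.46,0,0,0],[0,0,-0.54,0,0,0]]'
python3 -m handwheel '[[0,0,-0.08,0,0,0],[0,0,-0.16,0,0,0],[0,0,-0.18,0,0,0],[0,0,-0.18,0,0,0],[0,0,-0.18,0,0,0]]'
python3 - <<'E'
from g import *
p=L(5,0,0); go([(p[0],p[1],290,115.4)])
E
```

```text
time: 17.75
tcp_pos: [479.7, -151.9, 222.2]
tcp_rot: [-3.111, -0.433, 0.003]
ft_force: [0.2, -0.7, -5.1]
opening: 0.614
time: 18.17
tcp_pos: [480.1, -152.1, 291.4]
tcp_rot: [-3.11, -0.433, 0.004]
ft_force: [1.0, 0.0, -5.3]
opening: 0.614
t 18.17 tcp [ 480.1 -152.1  291.4] F [ 1.   0.  -5.3] op 0.614 q [-0.55 -0.07  1.68 -0.    1.53  0.75]
[509.3 177.2 290.  115.4] row [0.2952, -0.772, 0.0043, -0.0013, 0.0014, -0.1061] mm 331 deg 9.6 q6~ 1.22 -0.06
```

```bash
python3 -m handwheel '[[0.02,-0.05,0,0,0,-0.01],[0.05,-0.13,0,0,0,-0.025],[0.085,-0.22,0,0,0,-0.04],[0.12,-0.31,0,0,0,-0.055],[0.155,-0.4,0,0,0,-0.07],[0.19,-0.49,0,0,0,-0.085],[0.22,-0.58,0,0,0,-0.095],[0.25,-0.66,0,0,0,-0.106]]'
python3 -m handwheel '[[0.02,-0.06,0,0,0,0],[0.035,-0.09,0,0,0,0],[0.04,-0.105,0,0,0,0],[0.043,-0.112,0,0,0,0],[0.043,-0.112,0,0,0,0],[0.043,-0.112,0,0,0,0]]'
python3 - <<'E'
from g import *
from plant import cams
p=L(4,0,0); go([(p[0],p[1],225,115.4)])
rows=[]
for n,(c0,c1,r0,r1) in {"scene":(240,340,100,245),"side":(185,285,120,265)}.items():
    im=cams.snapshot(n)["image"][:,:,::-1]; rows.append(cv2.resize(im[r0:r1,c0:c1],None,fx=4,fy=4,interpolation=cv2.INTER_CUBIC))
cv2.imwrite("pics/p9.png",np.hstack(rows))
cv2.imwrite("pics/w9.png",cams.snapshot("wrist")["image"][:,:,::-1])
E
```

```text
time: 18.83
tcp_pos: [502.8, 131.1, 289.4]
tcp_rot: [-3.063, -0.692, 0.011]
ft_force: [0.7, -0.3, -3.2]
opening: 0.613
time: 19.33
tcp_pos: [500.9, 175.7, 292.2]
tcp_rot: [3.065, 0.689, -0.004]
ft_force: [0.3, -0.4, -3.8]
opening: 0.61
t 19.33 tcp [500.9 175.7 292.2] F [ 0.3 -0.4 -3.8] op 0.61 q [ 0.11  0.    1.61 -0.    1.53  1.24]
[508.4 176.8 225.  115.4] row [0.0185, 0.0057, 0.1679, -0.0002, 0.0016, -0.0008] mm 68 deg 0.2 q6~ 1.23 1.24
```

View pics/p9.png

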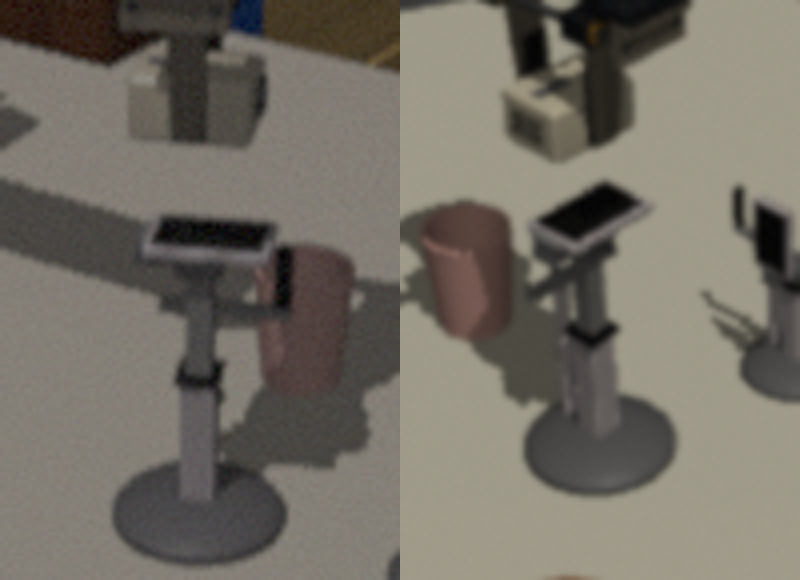

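View pics/w9.png

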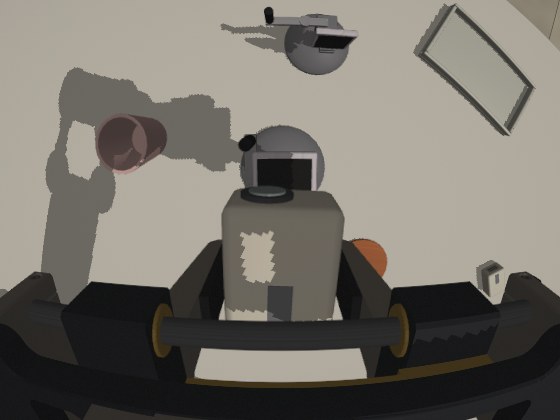

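```bash
python3 -m handwheel '[[0.018,0.005,0.03,0,0.0015,0],[0.018,0.005,0.07,0,0.0015,0],[0.018,0.005,0.11,0,0.0015,0],[0.018,0.005,0.135,0,0.0015,0],[0.018,0.005,0.142,0,0.0015,0],[0.018,0.005,0.142,0,0.0015,0],[0.018,0.005,0.142,0,0.0015,0]]'
python3 - <<'E'
from fit import *
from plant import cams
from g import go,L
p=L(4,0,0); go([(p[0],p[1],223,115.4)])
rows=[]
q=[504.8,175.1,25.4/57.3]; c=L(5,0,0)
for n,(c0,c1,r0,r1) in {"scene":(250,340,110,225),"side":(195,285,130,245)}.items():
    im=cams.snapshot(n)["image"][:,:,::-1].copy()
    pp=[x+[5,0,229] for x in projparts()]
    o=overlay(im,n,q,standparts(1.5,66,1.57)[6:7]+pp); rows.append(o[r0*4:r1*4,c0*4:c1*4])
cv2.imwrite("pics/p10.png",np.hstack(rows))
E
```

```text
time: 20.07
tcp_pos: [508.9, 177.8, 237.3]
tcp_rot: [-3.064, -0.69, -0.005]
ft_force: [0.9, -0.2, -2.4]
opening: 0.613
t 20.07 tcp [508.9 177.8 237.3] F [ 0.9 -0.2 -2.4] op 0.613 q [0.11 0.05 1.67 0.   1.42 1.24]
[508.4 176.8 223.  115.4] row [-0.0024, 0.0017, 0.0357, 0.0001, -0.0019, -0.0003] mm 14 deg 0.2 q6~ 1.24 1.24
```

View pics/p10.png

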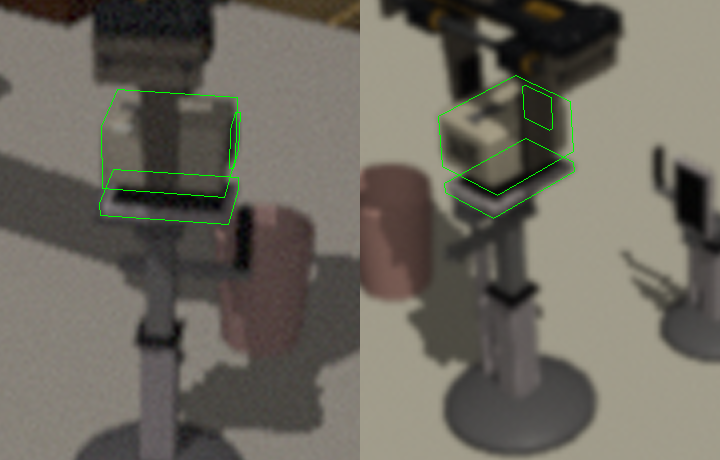

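```bash
python3 -m handwheel '[[-0.001,0.001,0.008,0,0,0],[-0.001,0.001,0.016,0,0,0],[-0.001,0.001,0.023,0,0,0],[-0.001,0.001,0.029,0,0,0],[-0.001,0.001,0.033,0,0,0],[-0.001,0.001,0.035,0,0,0],[-0.001,0.001,0.035,0,0,0]]'
python3 -m handwheel '[[0,0,0,0,0,0]]'
```

```text
time: 20.75
tcp_pos: [508.3, 177.5, 222.8]
tcp_rot: [-3.064, -0.69, -0.003]
ft_force: [-1.5, 0.6, -1.4]
opening: 0.609
time: 20.83
tcp_pos: [508.3, 177.5, 222.8]
tcp_rot: [-3.064, -0.69, -0.003]
ft_force: [-2.8, 0.1, -1.8]
opening: 0.612
```

```bash
python3 -m handwheel '[[0,0,0.0015,0,0,0],[0,0,0.003,0,0,0],[0,0,0.003,0,0,0],[0,0,0.003,0,0,0]]'
```

```text
time: 21.17
tcp_pos: [508.5, 177.5, 222.5]
tcp_rot: [-3.064, -0.69, -0.004]
ft_force: [-3.2, -0.0, 5.8]
opening: 0.613
```

Seated (supporting force reversed). Open gently and withdraw upward.

```bash
python3 -m handwheel '[[0,0,0,0,0,0],[0,0,0,0,0,0],[0,0,0,0,0,0],[0,0,0,0,0,0],[0,0,0,0,0,0],[0,0,0,0,0,0]]' 0.85
python3 -m handwheel '[[0,0,-0.01,0,0,0],[0,0,-0.05,0,0,0],[0,0,-0.12,0,0,0],[0,0,-0.2,0,0,0],[0,0,-0.28,0,0,0],[0,0,-0.36,0,0,0],[0,0,-0.36,0,0,0],[0,0,-0.36,0,0,0]]'
python3 - <<'E'
from fit import *
from plant import cams
from g import go,L
go([])
rows=[]
q=[504.8,175.1,25.4/57.3]
for n,(c0,c1,r0,r1) in {"scene":(250,340,110,245),"side":(195,285,130,265)}.items():
    im=cams.snapshot(n)["image"][:,:,::-1].copy(); cv2.imwrite(f"pics/{n}11.png",im)
    pp=[x+[5,0,217] for x in projparts()]
    o=overlay(im,n,q,standparts(1.5,66,1.57)[6:7]+pp); rows.append(o[r0*4:r1*4,c0*4:c1*4])
cv2.imwrite("pics/p11.png",np.hstack(rows))
cv2.imwrite("pics/w11.png",cams.snapshot("wrist")["image"][:,:,::-1])
E
```

```text
time: 21.67
tcp_pos: [508.3, 177.5, 221.1]
tcp_rot: [-3.064, -0.69, -0.003]
ft_force: [-0.7, -0.0, -0.5]
opening: 0.851
time: 22.33
tcp_pos: [509.1, 177.4, 367.9]
tcp_rot: [-3.065, -0.69, -0.011]
ft_force: [0.2, -0.1, -0.9]
opening: 0.85
t 22.33 tcp [509.1 177.4 367.9] F [ 0.2 -0.1 -0.9] op 0.85 q [0.11 0.01 1.46 0.   1.67 1.24]
```

View pics/p11.png

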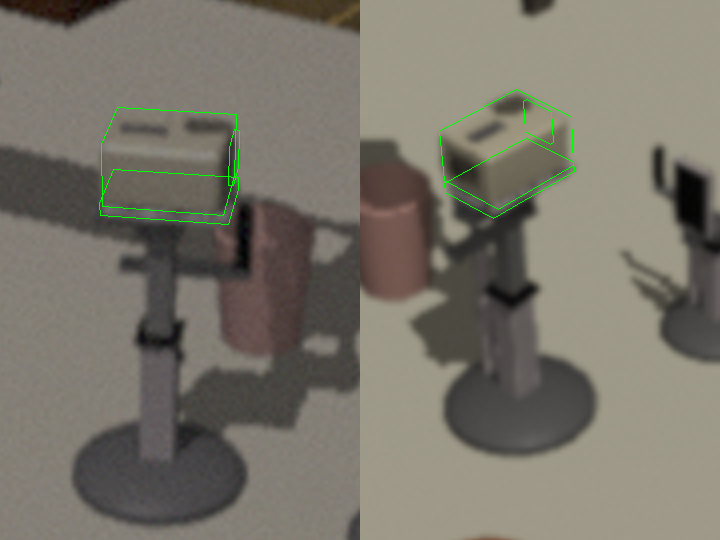

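View pics/w11.png

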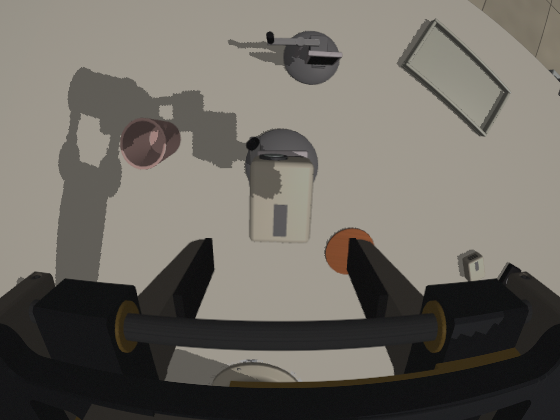

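View pics/scene11.png

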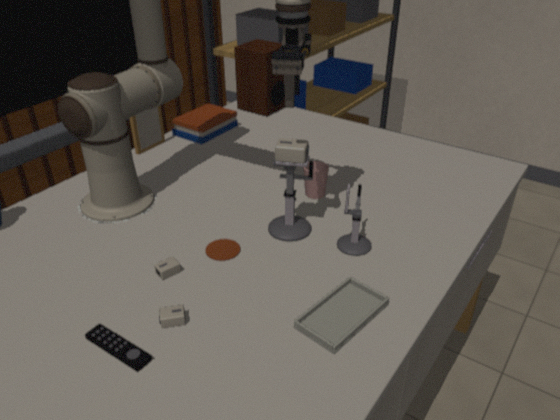

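```bash
python3 - <<'E'
from fit import *
from plant import cams
M={}
for n in("scene","side"):
    cams.snapshot(n); ms=cams.masks_of(n,"projector")
    ms.sort(key=lambda m:-m["mask"].sum()); M[n]=up(ms[0]["mask"]); print(ms[0]["p"],ms[0]["point"],ms[0]["mask"].sum())
def g(q): 
    return -sum(iou(render(n,(q[0],q[1],q[2]/57.3),[x+[0,0,q[3]] for x in projparts()]),M[n]) for n in M)
x0=np.array([509.3,177.2,25,217.])
r=minimize(g,x0,method="Nelder-Mead",options=dict(initial_simplex=[x0]+[x0+np.eye(4)[i]*5 for i in range(4)],maxiter=120)); print(r.x,r.fun)
d=r.x[:2]-[504.8,175.1]; a=np.radians(25.4); print(d@[np.cos(a),np.sin(a)],d@[-np.sin(a),np.cos(a)])
for q in("remote","coaster","pen_cup","tray"): print(q,[(np.round(d["point"]).tolist(),round(d["p"],2)) for d in cams.look_for("side",q)][:2])
E
```

```text
0.97 [150.6, 292.4] 719
0.59 [165.4, 228.7] 600
[507.3806331  176.06037123  29.58039588 215.29700489] -1.7484683991454562
2.743113912928905 -0.23938697847556223
remote [([377.0, 298.0], 0.58), ([248.0, 348.0], 0.47)]
coaster [([277.0, 226.0], 0.71), ([187.0, 200.0], 0.38)]
pen_cup [([185.0, 200.0], 0.94)]
tray [([248.0, 350.0], 0.9), ([184.0, 233.0], 0.5)]
```

```bash
python3 - <<'E'
from plant import close_job,sensors
print(sensors.get_obs()["time"]); print(close_job())
E
```

```text
22.8833
the job is handed in; nothing more can be done
None
```

I put up the stand, placed the projector on it, and handed the job in at about 22.9 s of the 62 s allowed. No verdict was returned.

- **Keeper:** swung to about 1.5 rad by the image overlay. It needs over 1.2 on the way and over 1.0 at the end.
- **Mast:** drawn up to about 66 mm. The gripper met resistance when it backed down, and the mast stayed up once released. The lock button itself was never clearly seen or detected, so I infer the lock from these.
- **Platform:** pressed down to its stop, with about 10 N at 216.7 mm. It matched the level model in both cameras.
- **Projector:** lowered until the wrist force reversed, then released.
  - The final image fit puts it at stand x +2.7, y −0.2, height 215 mm; the platform centre is at x +5, y 0, height 217.
  - The lens faces the button side.
  - The fit gave a yaw about 4° off square, while the gripper's own pose was within 1°. Both are inside the 14° limit.
- **Bystanders:** the detections of the remote, coaster, pen cup and tray came back within 1 to 4 pixels of where they started. I saw no sign that any of them moved.
- **Gripper:** about 100 mm clear above the projector at the end, touching nothing.

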